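# Present a glass scale's frosted label end under the bench magnifier

### The arm

A 7-joint arm with a two-finger parallel gripper is mounted at the origin on the work surface; the furniture and walls round the work are solid. World frame = base frame: x ahead of the robot, y to its left, z up, the work surface at z = 0. Lengths are in m, angles in rad, forces in N, time in s.
With the tool pointing down it reaches from about 0.425 to 0.925 m from the base axis. Payload 6.8 kg.
Tool frame: the origin (TCP) lies between the finger pads; the fingertips stand r.tcp_to_tips ahead of it and the grasp point (between the pads) lies 3 mm ahead of it (r.tcp_to_tips is the distance from the TCP to the fingertips, in m); z points along the fingers, y is the line along which they close (so a half turn about z gives the same grasp; the last joint's range is limited). The gripper opens to 85 mm and grips with 20 to 120 N. Pads are 22 mm wide; open, the fingers measure 114 mm over their backs; the gripper's body (76 mm by 85 mm) begins 54 mm behind the grasp point. The pads swing forward as they close: fully open they stand 13 mm farther back than shut.
Start: joints at [1.098, 0.477, 0.022, 1.555, -0.011, 1.109, -0.083], TCP at [0.241, -0.631, 0.253] pointing down, gripper open.
Joint ranges: [-2.96, 2.96], [-0.34, 2.1], [-1.41, 1.46], [0.24, 2.44], [-1.37, 4.51], [0.17, 1.92], [-2.96, 2.96]. Speed limits (rad/s): [2.39, 2.39, 3.14, 3.14, 3.14, 3.14, 3.14].

### API

Orientations are given as a rotation vector (axis times angle).
In Python, from bench import r gives the robot as it stands. The module is installed in compiled form; this text tells all that it offers.
- The arm moves only by the tool step_arm, never from a script. Its argument "moves" is a list of rows, each an object of numbers: "rx", "ry", "rz": the turn, a rotation vector about the tool's x, y, z in degrees; "dx", "dy", "dz": the shift along the tool's x, y, z in mm; "gripper": the opening, from -1 (shut) to 1 (fully open). In form: [{"rx": .., "ry": .., "rz": .., "dx": .., "dy": .., "dz": .., "gripper": ..}, ...]. A call has 1 to 20 rows; each row shifts and turns the commanded pose from where the row before left it, along the tool's axes as they then stand; what a row does not reach is not made up. A row lasts 1/8 s, in which the tool goes at most 62.5 mm and 10.7 degrees, less where a joint would pass 70% of its speed; a pose out of reach is approached as far as the arm can. A call is refused whole if a number of a shift passes 62.5 or a number of a turn 10.7, either way. A call with a gripper value outside its range is refused whole. The fingers move at their own pace and stop on an object; "grip_force" is the grip in N (left out, the last holds). Time passes only in rows, so rows that do not move let the fingers close. It gives the time, the measured TCP pose, the force, the opening and the grip force at its end, in the units of the state.
- r.get_obs(): the state, without advancing time (a new reading comes with each control period).
- r.grab_frame(name): name is "scene" or "top"; returns the picture (400x640x3 uint8, blue, green, red); there is no depth.
- r.camera_info(name): a dict with "mtx" (3x3 intrinsics, pixels), "rvec" (rotation vector, rad) and "tvec" (3), from world to camera coordinates, as OpenCV has them. Camera axes: x right, y down, z forward; pixel columns grow to the right and rows downward; lengths in m; the calibration is good to about 2 mm. A picture is of the moment at which its call begins. camera_info takes no time and is no camera call.
- r.hand_in(): hands the job in; it is judged then, once.
The state is a dict: "clock": time; "joints": joint angles; "qvel": joint speeds; "tau": joint torques, N m; "tcp_pos": TCP position; "orientation": TCP orientation; "contact_force": force on the tool from outside, world axes, zero at the start; "moment": the same for the moment, N m; "grip_width": finger opening in m; "gripper_force": force on a finger pad.
Only numpy, scipy, OpenCV 4.12 (cv2) and the standard library are available. Lean on these libraries where they do the work, as an engineer would, in place of code of your own. Each camera call takes 0.05 s, during which the arm holds its last target. There are 200 camera calls.

### The job

First set up the bench magnifier: swing its arm in until the lens stands over the middle of the white light pad, and tilt the lens level. Then take the longer glass scale from the rubber mat by its clear glass, find its frosted label end by the clipped corner, and hold that end label up, level and centred under the lens, about 80 mm below it, so that it can be read; the program finishes while still holding it there. Do not knock the magnifier with the glass, and leave the shorter scale and the other things on the bench as they lie.

Things in the scene. Friction and masses are not known exactly. Their poses are not given: they have to be found in the camera images.
- magnifier: Bench magnifier, fixed to the bench: grey round foot 100 mm across, 26 mm high, with an upright 14 mm steel post to z = 216 mm. Origin at the centre of the foot's underside, on the post's axis (which is the swivel axis); z up. With lens_arm = 0 the arm points along this body's -x.
- lens_arm (a joint): Swivel of the magnifier's horizontal arm about the post, rad, -1.2 to 1.2, positive counter-clockwise seen from above; 0 = the arm points along the magnifier body's -x. Held by friction of about 0.25 N m (about 1 N at the knob); stays where it is left. The arm is an 11 mm bar at z = 200 mm that ends in a knuckle 115 mm from the post's axis.
- lens_head (a joint): Tilt of the lens head at the knuckle, rad, -0.6 to 1.2, about a level axis square to the arm; 0 = lens level, positive = the far side with the knob raised. The tilt axis lies 115 mm from the post's axis at z = 200 mm. Held by friction of about 0.22 N m (about 2 N at the knob); stays where it is left. No stop or click at level.
- lens_center (a point): Centre of the lens, a clear disc in a dark steel ring of 72 mm outer diameter, 12 mm thick; 55 mm beyond the tilt axis, so 170 mm from the post's axis and at z = 200 mm when level. Its z axis is the lens's optical axis (vertical when level), its -x axis points from the knuckle to the knob.
- lens_knob (a point): Centre of the black ball knob, 18 mm in diameter, for moving the head: it stands on an 8 mm stem on the side of the ring away from the arm, 120 mm beyond the tilt axis. It can be pinched from above, the fingers either side of it across the arm, and turns between the fingers as the head tilts.
- light_pad: Flat light pad, fixed: black frame 90 x 90 x 10 mm with a white top. Origin at the centre of its underside. Its centre lies within 10 mm of the circle, 170 mm about the post, on which the lens swings.
- rubber_mat: Black rubber mat 180 x 300 x 3 mm, fixed, on which both glass scales lie. Origin at the centre of its underside, long side along its y.
- long_scale: The longer glass scale: clear glass bar 150 x 28 x 8 mm, 85 g, lying label up on the mat (its underside at z = 3 mm), turned any way. One end, 30 mm long, is frosted (matt, whitish) with a small etched code (the label) on its upper face; the corner of that end is clipped 9 mm at 45 degrees. Origin at the centre of its underside; x along its length towards the frosted end, y across towards the clipped corner, z up out of the label face.
- long_scale_label (a point): Centre of the frosted label on the long scale's upper face: 60 mm from the scale's middle along its +x, 15 mm from the end, 8 mm above its underside.
- long_scale_notch (a point): The clipped corner of the long scale's frosted end, on the upper face: 70.5 mm along +x and 9.5 mm along +y from its middle.
- short_scale: The shorter glass scale, 90 x 24 x 8 mm, also with a frosted end (24 mm) and clipped corner at its +x end; lies on the same mat, turned any way. Leave alone. The two scales may have changed places. Origin at the centre of its underside.
- loupe: Folding loupe, 33 x 38 x 16 mm, bystander, at the back. Origin at the centre of its underside.
- ring_gauge: Steel setting ring, 46 mm across, 16 mm high, bystander, at the back.
- oil_bottle: Amber dropper bottle, 34 mm across, 86 mm high, bystander, at the back.
- tweezers: Steel tweezers, 13 x 123 x 10 mm, bystander, behind the light pad and mat.

How it is judged:
By the outcome, as a careful person would: the job done as asked, in the order asked, and still so for the second after the job is handed in, while the arm keeps its last pose, push and grip.
It also fails if it takes over 51 s, if anything falls off the work surface, if the arm or the gripper's body presses on something with over 40 N, if the wrist force passes 120 N, or if a joint passes its speed limit or range.

## Working session

There is one attempt and no reset: what is moved stays moved. The work goes in short steps, Python scripts to look and compute and a tool call to move; the robot and the scene stay as the last step left them, time stands still between calls to the robot, and variables do not carry over. Pictures are saved under pics/ and viewed, at most 10 in all, crops included, and the job is handed in when it is done.

Besides the shell and the picture viewer there is one more tool, called after "Request:" as name(argument=value, ...) on one line, values as JSON. step_arm: Moves the arm, as the interface text tells. Its arguments: {"type":"object","properties":{"moves":{"type":"array","items":{"type":"object","properties":{"rx":{"type":"number"},"ry":{"type":"number"},"rz":{"type":"number"},"dx":{"type":"number"},"dy":{"type":"number"},"dz":{"type":"number"},"gripper":{"type":"number"}}}},"grip_force":{"type":"number"}},"required":["moves"]}

```bash
mkdir -p pics
python3 - <<'E'
from bench import r
import cv2
for n in("scene","top"):
    cv2.imwrite(f"pics/{n}0.png",r.grab_frame(n)); print(n,{k:v.round(4).tolist() for k,v in r.camera_info(n).items() if hasattr(v,'round')})
print(r.get_obs(), r.tcp_to_tips)
E
```

```text
scene {'mtx': [[437.0293, 0.0, 317.2451], [0.0, 437.0293, 194.7279], [0.0, 0.0, 1.0]], 'rvec': [0.8722, -2.424, 1.1706], 'tvec': [0.4132, 0.3516, 0.9024]}
top {'mtx': [[381.7834, 0.0, 317.7193], [0.0, 381.7834, 201.1136], [0.0, 0.0, 1.0]], 'rvec': [2.1104, -2.1749, 0.1598], 'tvec': [-0.0316, 0.6002, 0.8989]}
{'clock': 0.1, 'joints': array([ 1.09788536,  0.47772174,  0.02236827,  1.55632848, -0.01150283,
        1.10927479, -0.08310185]), 'qvel': array([ 8.42343852e-04, -8.87886104e-04, -1.52389043e-05, -5.37787758e-04,
        8.52550213e-04,  6.53611506e-04, -7.64584839e-04]), 'tau': array([ 4.53014058e-03, -5.97758138e+01,  1.61363292e+00, -2.81956708e+01,
        1.28257499e-02,  5.01949573e-03,  7.90048534e-05]), 'tcp_pos': array([ 0.24063064, -0.6301398 ,  0.25243068]), 'orientation': array([-3.08795182e+00, -5.69581541e-01,  6.48924745e-04]), 'contact_force': array([ 0.12109694, -0.16365199,  0.59602827]), 'moment': array([-0.0092358 ,  0.00808184, -0.00412251]), 'gripper_force': 0.0, 'grip_width': 0.08541918020937843} 0.022
```

View pics/scene0.png

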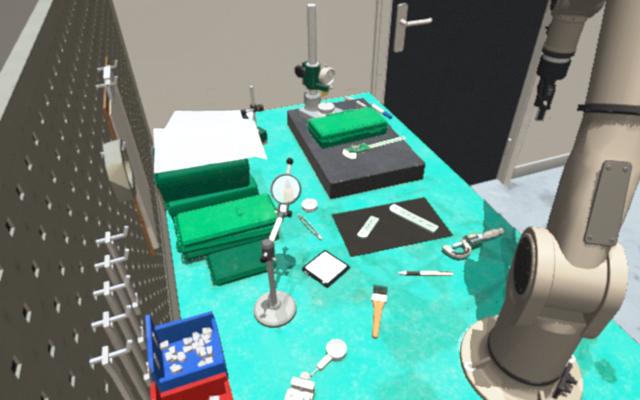

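View pics/top0.png

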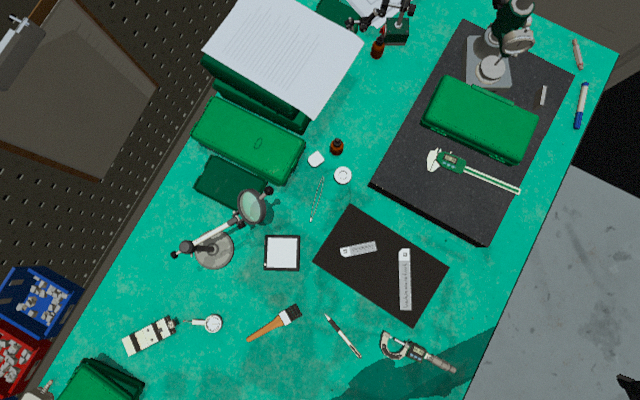

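The scene view shows the magnifier in front with its lens up at about (286,190). The top view shows the foot at about (213,252), lens (252,207), knob (268,191), pad (282,253), long scale (405,280) and short scale (358,249). I'll measure these more closely.

```bash
cat > h.py <<'E'
import numpy as np, cv2
from bench import r
def cam(n):
    c=r.camera_info(n); return np.array(c["mtx"]),np.array(c["rvec"],float).reshape(3,1),np.array(c["tvec"],float).reshape(3)
def ray(n,p):
    K,rv,t=cam(n);R=cv2.Rodrigues(rv)[0]
    d=R.T@np.linalg.inv(K)@np.array([p[0],p[1],1.]); return -R.T@t,d/np.linalg.norm(d)
def onz(n,p,z):
    o,d=ray(n,p); return o+d*(z-o[2])/d[2]
def tri(ps,pt):
    o1,d1=ray("scene",ps);o2,d2=ray("top",pt)
    s=np.linalg.lstsq(np.c_[d1,-d2],o2-o1,rcond=None)[0]
    a,b=o1+d1*s[0],o2+d2*s[1]; return (a+b)/2,np.linalg.norm(a-b)
def proj(n,P):
    K,rv,t=cam(n); return cv2.projectPoints(np.atleast_2d(np.array(P,float)),rv,t,K,None)[0].reshape(-1,2)
E
python3 - <<'E'
from h import *
t=cv2.imread("pics/top0.png");s=cv2.imread("pics/scene0.png")
a=cv2.resize(t[225:325,310:450],None,fx=5,fy=5,interpolation=cv2.INTER_CUBIC)
b=cv2.resize(t[175:285,165:305],None,fx=5,fy=5,interpolation=cv2.INTER_CUBIC)
cv2.imwrite("pics/a.png",a);cv2.imwrite("pics/b.png",b)
cv2.imwrite("pics/c.png",cv2.resize(s[150:330,235:355],None,fx=3.3,fy=3.3,interpolation=cv2.INTER_CUBIC))
# white pad and mat scales
g=cv2.cvtColor(t,cv2.COLOR_BGR2HSV)
for nm,roi,z in(("pad",(225,280,255,310),.01),("mat",(200,330,310,450),.011)):
    m=((g[...,1]<60)&(g[...,2]>90)).astype(np.uint8)
    k=np.zeros_like(m);k[roi[0]:roi[1],roi[2]:roi[3]]=1
    for c in cv2.findContours(m*k,0,2)[0]:
        if cv2.contourArea(c)<100: continue
        q=cv2.minAreaRect(c);P=np.array([onz("top",p,z) for p in cv2.boxPoints(q)])
        print(nm,np.round(q[0],1),np.round(P[:,:2],4).tolist(),"ctr",P.mean(0).round(4),np.linalg.norm(np.diff(P,axis=0),axis=1).round(4))
E
```

```text
pad [280.5 252. ] [[0.5166, 0.0889], [0.5141, 0.0054], [0.4393, 0.007], [0.4417, 0.0896]] ctr [0.4779 0.0477 0.01  ] [0.0835 0.0748 0.0826]
mat [404.6 279. ] [[0.4785, -0.2471], [0.4785, -0.2774], [0.327, -0.2717], [0.3271, -0.242]] ctr [ 0.4028 -0.2596  0.011 ] [0.0304 0.1516 0.0297]
mat [357.9 249. ] [[0.4848, -0.0999], [0.4999, -0.1903], [0.4738, -0.1941], [0.4588, -0.1041]] ctr [ 0.4793 -0.1471  0.011 ] [0.0916 0.0264 0.0912]
```

View pics/a.png

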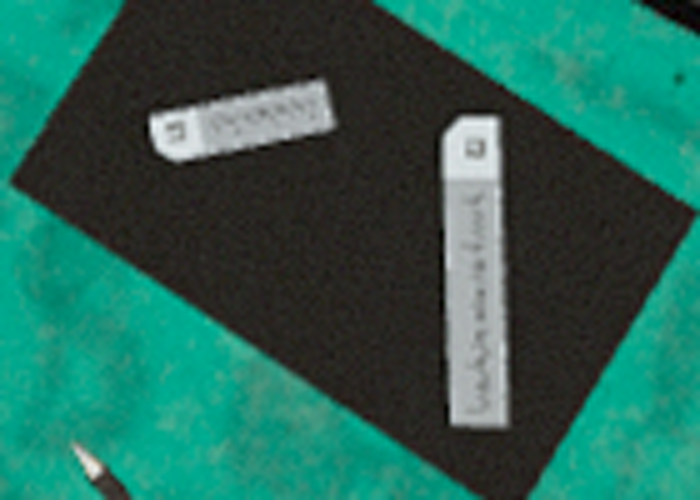

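View pics/b.png

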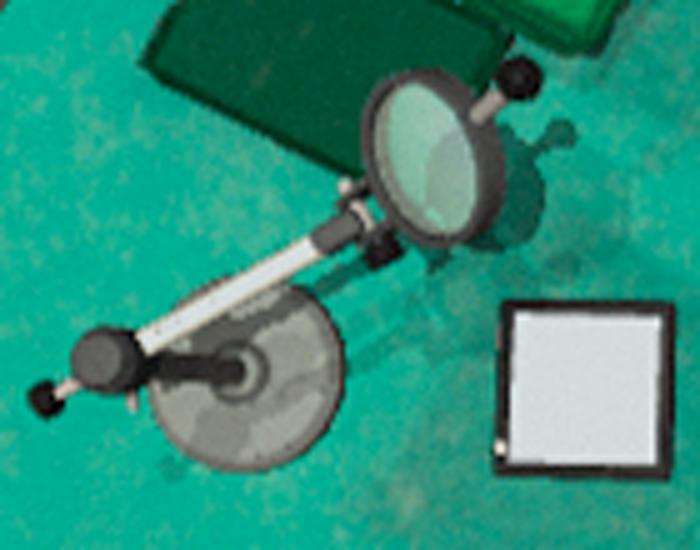

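View pics/c.png

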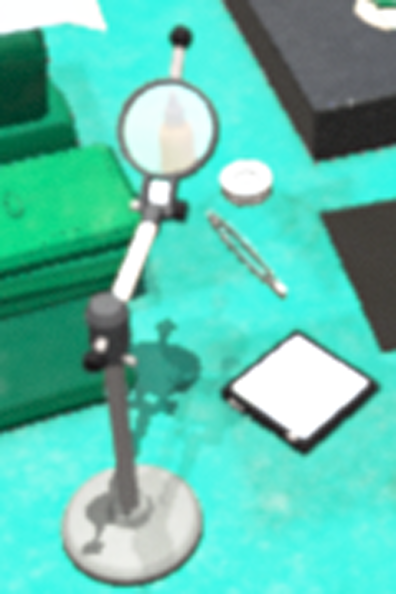

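The crops show: long scale, frosted and clipped end upward (clip at crop (455,128), i.e. world +y side); pad frame corners at (497,300),(677,303),(670,480),(495,475); foot top about (247,375), post cap (105,360); knob (519,79) in top and (180,38) in scene; lens ring about (435,157) and (168,129).

Run:
```python
from h import *
B=lambda x,y:((x+.5)/5-.5+165,(y+.5)/5-.5+175)
A=lambda x,y:((x+.5)/5-.5+310,(y+.5)/5-.5+225)
C=lambda x,y:((x+.5)/3.3-.5+235,(y+.5)/3.3-.5+150)
P=np.array([onz("top",B(*p),.01) for p in((497,300),(677,303),(672,480),(495,475))]);print("pad",P.round(4).tolist(),P.mean(0))
P2=np.array([onz("scene",C(*p),.01) for p in((222,390),(297,330),(380,385),(305,450))]);print("pad sc",P2.round(4).tolist(),P2.mean(0))
f=onz("top",B(247,375),.026);print("foot",f,"posttop",onz("top",B(103,360),.22), "foot scene",onz("scene",C(133,520),.026))
k=tri(C(180,38),B(519,79));l=tri(C(168,129),B(435,157));print("knob",k,"lens",l)
t=tri(C(158,195),B(362,218)); print("knuckle",t, "posttop tri",tri(C(110,305),B(105,358)))
for nm,q in(("knob",k[0]),("lens",l[0]),("knuckle",t[0])):
    d=q-f;print(nm,"r",np.hypot(*d[:2]),"az",np.degrees(np.arctan2(d[1],d[0])))
d=P.mean(0)-f;print("pad r",np.hypot(*d[:2]),"az",np.degrees(np.arctan2(d[1],d[0])))
for p in((497,115),(501,300-300+427),(450,427),(443,135),(468,117),(443,180),(500,180)): print("scale",onz("top",A(*p),.011).round(4)[:2])
```

```text
pad [[0.5226, 0.0888, 0.01], [0.5184, -0.0023, 0.01], [0.4303, 0.0022, 0.01], [0.4354, 0.0906, 0.01]] [0.47667131 0.04484905 0.01      ]
pad sc [[0.5162, 0.0877, 0.01], [0.5122, 0.0014, 0.01], [0.4253, 0.0068, 0.01], [0.4298, 0.0931, 0.01]] [0.47087505 0.04726692 0.01      ]
foot [0.48820479 0.21078492 0.026     ] posttop [0.48961964 0.21493027 0.22      ] foot scene [0.47424903 0.22659112 0.026     ]
knob (array([0.58524976, 0.04078851, 0.28130368]), np.float64(0.002116508882051818)) lens (array([0.56354202, 0.08005067, 0.23535111]), np.float64(0.0021830079685444953))
knuckle (array([0.5431356 , 0.11422737, 0.2088782 ]), np.float64(0.002542796324801588)) posttop tri (array([0.48901808, 0.2147576 , 0.21443866]), np.float64(0.004038595373004022))
knob r 0.19574602385909126 az -60.2794741806266
lens r 0.1508878493300995 az -60.04676722530468
knuckle r 0.11108894773642616 az -60.36479908189309
pad r 0.16633620858076567 az -93.97598482868885
scale [ 0.479  -0.2756]
scale [ 0.327  -0.2676]
scale [ 0.3278 -0.2426]
scale [ 0.4698 -0.2479]
scale [ 0.4784 -0.261 ]
scale [ 0.4475 -0.2465]
scale [ 0.4467 -0.275 ]
```

```bash
cat >> h.py <<'E'
from scipy.spatial.transform import Rotation as Ro
def go(P,yaw):  # P world target TCP, yaw of tool y axis (deg), tool down
    o=r.get_obs();R=Ro.from_rotvec(o["orientation"])
    y=np.array([np.cos(np.radians(yaw)),np.sin(np.radians(yaw)),0]);z=np.array([0,0,-1.]);T=Ro.from_matrix(np.c_[np.cross(y,z),y,z])
    d=np.array(P)-o["tcp_pos"]
    print("pos",o["tcp_pos"].round(4),"t",round(o["clock"],2),"shift now-axes mm",(R.inv().apply(d)*1e3).round(1),"turn deg",np.degrees((R.inv()*T).as_rotvec()).round(1),"shift after turn",(T.inv().apply(d)*1e3).round(1))
E
python3 -c "
from h import *
go([.585,.041,.36],29.8)"
```

```text
pos [ 0.2406 -0.6301  0.2524] t 0.1 shift now-axes mm [ 561.1 -504.3 -106.8] turn deg [ -0.1  -0.1 -98.9] shift after turn [ 411.2  632.4 -107.6]
```

Request:
step_arm(moves=[{"dx":20,"dy":-20,"dz":-36},{"dx":43,"dy":-38.5,"dz":-36},{"dx":43,"dy":-38.5,"dz":-35},{"dx":43,"dy":-38.5},{"dx":43,"dy":-38.5},{"dx":43,"dy":-38.5},{"dx":43,"dy":-38.5},{"dx":43,"dy":-38.5},{"dx":43,"dy":-38.5},{"dx":43,"dy":-38.5},{"dx":43,"dy":-38.5},{"dx":43,"dy":-38.5},{"dx":43,"dy":-38.5},{"dx":43,"dy":-38.5},{"dx":20,"dy":-20},{"rz":-10},{"rz":-10},{"rz":-10},{"rz":-10},{"rz":-10}])

```text
invalid input at $.moves[0]: expected keys rx, ry, rz, dx, dy, dz, gripper
```

Request:
step_arm(moves=[{"rz":-10},{"rz":-10},{"rz":-10},{"rz":-10},{"rz":-9,"gripper":0.3},{},{}])

```text
invalid input at $.moves[0]: expected keys rx, ry, rz, dx, dy, dz, gripper
```

Run:
```python
from h import *
go([.585,.041,.291],29.8)
o=r.get_obs();print(o["grip_width"],o["contact_force"])
s=r.grab_frame("scene");cv2.imwrite("pics/s1.png",cv2.resize(s[90:270,200:400],None,fx=3,fy=3,interpolation=2))
```

```text
pos [ 0.2406 -0.6301  0.2524] t 0.1 shift now-axes mm [ 561.1 -504.2  -37.8] turn deg [ -0.1  -0.1 -98.9] shift after turn [411.2 632.4 -38.6]
0.08541918020937843 [ 0.12109694 -0.16365199  0.59602827]
```

View pics/s1.png

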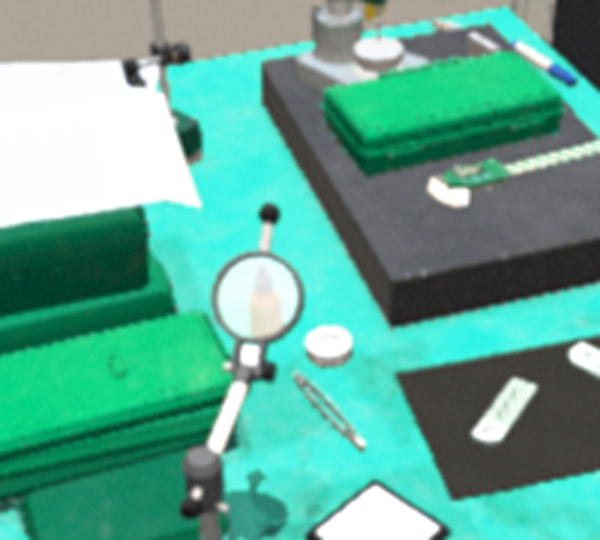

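The call was refused because every key is required, so nothing moved and the picture is unchanged (knob at crop (269,213)). I'll resend with all the keys.

Request:
step_arm(moves=[{"rx":0,"ry":0,"rz":0,"dx":20,"dy":-20,"dz":-36,"gripper":1},{"rx":0,"ry":0,"rz":0,"dx":43,"dy":-38.5,"dz":-36,"gripper":1},{"rx":0,"ry":0,"rz":0,"dx":43,"dy":-38.5,"dz":-35,"gripper":1},{"rx":0,"ry":0,"rz":0,"dx":43,"dy":-38.5,"dz":0,"gripper":1},{"rx":0,"ry":0,"rz":0,"dx":43,"dy":-38.5,"dz":0,"gripper":1},{"rx":0,"ry":0,"rz":0,"dx":43,"dy":-38.5,"dz":0,"gripper":1},{"rx":0,"ry":0,"rz":0,"dx":43,"dy":-38.5,"dz":0,"gripper":1},{"rx":0,"ry":0,"rz":0,"dx":43,"dy":-38.5,"dz":0,"gripper":1},{"rx":0,"ry":0,"rz":0,"dx":43,"dy":-38.5,"dz":0,"gripper":1},{"rx":0,"ry":0,"rz":0,"dx":43,"dy":-38.5,"dz":0,"gripper":1},{"rx":0,"ry":0,"rz":0,"dx":43,"dy":-38.5,"dz":0,"gripper":1},{"rx":0,"ry":0,"rz":0,"dx":43,"dy":-38.5,"dz":0,"gripper":1},{"rx":0,"ry":0,"rz":0,"dx":43,"dy":-38.5,"dz":0,"gripper":1},{"rx":0,"ry":0,"rz":0,"dx":20,"dy":-20,"dz":0,"gripper":1},{"rx":0,"ry":0,"rz":-10,"dx":0,"dy":0,"dz":0,"gripper":1},{"rx":0,"ry":0,"rz":-10,"dx":0,"dy":0,"dz":0,"gripper":1},{"rx":0,"ry":0,"rz":-10,"dx":0,"dy":0,"dz":0,"gripper":1},{"rx":0,"ry":0,"rz":-10,"dx":0,"dy":0,"dz":0,"gripper":1},{"rx":0,"ry":0,"rz":-10,"dx":0,"dy":0,"dz":0,"gripper":1},{"rx":0,"ry":0,"rz":-10,"dx":0,"dy":0,"dz":0,"gripper":1}])

```text
clock: 2.65
tcp_pos: [0.5768, 0.0286, 0.3545]
orientation: [-2.385, -2.045, 0.001]
contact_force: [-0.1, -0.5, -0.3]
grip_width: 0.0851
gripper_force: 0.0
```

Request:
step_arm(moves=[{"rx":0,"ry":0,"rz":-10,"dx":0,"dy":0,"dz":0,"gripper":0.3},{"rx":0,"ry":0,"rz":-10,"dx":0,"dy":0,"dz":0,"gripper":0.3},{"rx":0,"ry":0,"rz":-10,"dx":0,"dy":0,"dz":0,"gripper":0.3},{"rx":0,"ry":0,"rz":-9,"dx":0,"dy":0,"dz":0,"gripper":0.3},{"rx":0,"ry":0,"rz":0,"dx":0,"dy":0,"dz":0,"gripper":0.3}])

```text
clock: 3.28
tcp_pos: [0.5769, 0.0285, 0.3545]
orientation: [-1.575, -2.718, 0.0]
contact_force: [-0.4, 0.6, 0.7]
grip_width: 0.0556
gripper_force: 0.0
```

Run:
```python
from h import *
go([.585,.041,.291],29.8)
o=r.get_obs();print(o["grip_width"],o["contact_force"],o["joints"].round(2))
```

```text
pos [0.5769 0.0285 0.3545] t 3.27 shift now-axes mm [ 6.7 13.3 63.5] turn deg [-0. -0.  0.] shift after turn [ 6.8 13.2 63.5]
0.055625092893552 [-0.37082582  0.59530013  0.73309105] [ 0.4   0.31 -0.71  1.63  0.21  1.28  0.18]
```

Request:
step_arm(moves=[{"rx":0,"ry":0,"rz":0,"dx":7,"dy":13,"dz":0,"gripper":0.3},{"rx":0,"ry":0,"rz":0,"dx":0,"dy":0,"dz":30,"gripper":0.3},{"rx":0,"ry":0,"rz":0,"dx":0,"dy":0,"dz":33,"gripper":0.3},{"rx":0,"ry":0,"rz":0,"dx":0,"dy":0,"dz":0,"gripper":0.3},{"rx":0,"ry":0,"rz":0,"dx":0,"dy":0,"dz":0,"gripper":-1},{"rx":0,"ry":0,"rz":0,"dx":0,"dy":0,"dz":0,"gripper":-1},{"rx":0,"ry":0,"rz":0,"dx":0,"dy":0,"dz":0,"gripper":-1},{"rx":0,"ry":0,"rz":0,"dx":0,"dy":0,"dz":0,"gripper":-1}], grip_force=25)

```text
clock: 4.28
tcp_pos: [0.5857, 0.0413, 0.2929]
orientation: [1.573, 2.717, 0.002]
contact_force: [2.0, -1.1, 3.3]
grip_width: 0.0156
gripper_force: 24.3
```

Run:
```python
from h import *
go([.585,.041,.291],29.8)
# path of moves: post, az, tilt schedule -> tool-frame increments (tool x points along? )
post=np.array([.4875,.215])
o=r.get_obs();R=Ro.from_rotvec(o["orientation"]);print(o["grip_width"],R.as_matrix().round(2).tolist())
k=o["tcp_pos"]; d=k[:2]-post; print("r",np.hypot(*d),"az",np.degrees(np.arctan2(d[1],d[0])))
N=14
pr=None
for i in range(N+1):
    a=np.radians(-60.2-34*i/N);t=np.radians(42.5*(1-i/N))
    p=np.r_[post+(.115+.12*np.cos(t))*np.array([np.cos(a),np.sin(a)]),.2+.12*np.sin(t)]
    if pr is not None:
        y=np.radians(29.8-34*(i-1)/N);Y=np.array([np.cos(y),np.sin(y),0]);Z=np.array([0,0,-1.]);M=np.c_[np.cross(Y,Z),Y,Z]
        print(i,p.round(4),(M.T@(p-pr)*1e3).round(1))
    pr=p
```

```text
pos [0.5857 0.0413 0.2929] t 4.28 shift now-axes mm [ 0.1 -0.8  1.9] turn deg [0.1 0.1 0.1] shift after turn [ 0.1 -0.8  1.9]
0.015564072124457696 [[-0.5, 0.87, 0.0], [0.87, 0.5, 0.0], [-0.0, 0.0, -1.0]]
r 0.19953258419879574 az -60.515878724451085
1 [0.583  0.0306 0.2763] [-4.  -8.8  4.8]
2 [0.5767 0.0232 0.2713] [-3.7 -9.   5. ]
3 [0.5699 0.0162 0.266 ] [-3.4 -9.1  5.2]
4 [0.5626 0.0097 0.2606] [-3.2 -9.3  5.4]
5 [0.5547 0.0038 0.2551] [-2.9 -9.4  5.6]
6 [ 0.5464 -0.0015  0.2494] [-2.6 -9.5  5.7]
7 [ 0.5378 -0.0062  0.2435] [-2.3 -9.6  5.9]
8 [ 0.5287 -0.0102  0.2375] [-1.9 -9.7  6. ]
9 [ 0.5194 -0.0136  0.2314] [-1.6 -9.8  6.1]
10 [ 0.5098 -0.0162  0.2252] [-1.3 -9.8  6.2]
11 [ 0.5001 -0.0181  0.219 ] [-1.  -9.9  6.2]
12 [ 0.4902 -0.0193  0.2127] [-0.6 -9.9  6.3]
13 [ 0.4802 -0.0197  0.2064] [ -0.3 -10.    6.3]
14 [ 0.4703 -0.0194  0.2   ] [  0.  -10.    6.4]
```

Request:
step_arm(moves=[{"rx":0,"ry":0,"rz":0,"dx":0,"dy":0,"dz":0,"gripper":0},{"rx":0,"ry":0,"rz":0,"dx":0,"dy":0,"dz":0,"gripper":0},{"rx":0,"ry":0,"rz":0,"dx":2,"dy":0,"dz":9,"gripper":0},{"rx":0,"ry":0,"rz":0,"dx":0,"dy":0,"dz":0,"gripper":-1},{"rx":0,"ry":0,"rz":0,"dx":0,"dy":0,"dz":0,"gripper":-1},{"rx":0,"ry":0,"rz":0,"dx":0,"dy":0,"dz":0,"gripper":-1},{"rx":0,"ry":0,"rz":0,"dx":0,"dy":0,"dz":0,"gripper":-1}], grip_force=25)

```text
clock: 5.15
tcp_pos: [0.5834, 0.0432, 0.2824]
orientation: [-1.572, -2.719, 0.001]
contact_force: [-1.3, 1.8, -3.9]
grip_width: 0.0159
gripper_force: 24.4
```

Run:
```python
from h import *
go([.585,.041,.291],29.8)
s=r.grab_frame("scene");cv2.imwrite("pics/s2.png",cv2.resize(s[110:250,230:380],None,fx=4,fy=4,interpolation=2))
```

```text
pos [0.5834 0.0432 0.2824] t 5.15 shift now-axes mm [-2.7  0.3 -8.6] turn deg [-0.1 -0.   0.1] shift after turn [-2.7  0.3 -8.6]
```

View pics/s2.png

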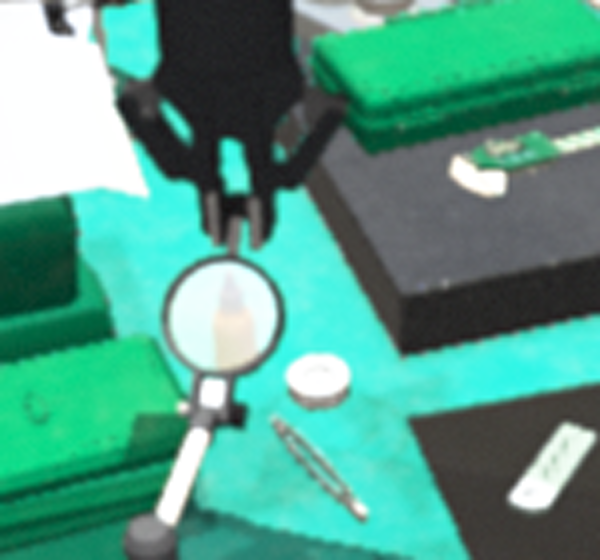

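The knob, at crop (233,215), sits between the finger pads with the lens ring clear below it. Now I'll swing and lower it along the arc.

Request:
step_arm(moves=[{"rx":0,"ry":0,"rz":2.43,"dx":-4.0,"dy":-8.8,"dz":4.8,"gripper":-1},{"rx":0,"ry":0,"rz":2.43,"dx":-3.7,"dy":-9.0,"dz":5.0,"gripper":-1},{"rx":0,"ry":0,"rz":2.43,"dx":-3.4,"dy":-9.1,"dz":5.2,"gripper":-1},{"rx":0,"ry":0,"rz":2.43,"dx":-3.2,"dy":-9.3,"dz":5.4,"gripper":-1},{"rx":0,"ry":0,"rz":2.43,"dx":-2.9,"dy":-9.4,"dz":5.6,"gripper":-1},{"rx":0,"ry":0,"rz":2.43,"dx":-2.6,"dy":-9.5,"dz":5.7,"gripper":-1},{"rx":0,"ry":0,"rz":2.43,"dx":-2.3,"dy":-9.6,"dz":5.9,"gripper":-1},{"rx":0,"ry":0,"rz":2.43,"dx":-1.9,"dy":-9.7,"dz":6.0,"gripper":-1},{"rx":0,"ry":0,"rz":2.43,"dx":-1.6,"dy":-9.8,"dz":6.1,"gripper":-1},{"rx":0,"ry":0,"rz":2.43,"dx":-1.3,"dy":-9.8,"dz":6.2,"gripper":-1},{"rx":0,"ry":0,"rz":2.43,"dx":-1.0,"dy":-9.9,"dz":6.2,"gripper":-1},{"rx":0,"ry":0,"rz":2.43,"dx":-0.6,"dy":-9.9,"dz":6.3,"gripper":-1},{"rx":0,"ry":0,"rz":2.43,"dx":-0.3,"dy":-10,"dz":6.3,"gripper":-1},{"rx":0,"ry":0,"rz":2.43,"dx":0,"dy":-10,"dz":6.4,"gripper":-1},{"rx":0,"ry":0,"rz":0,"dx":0,"dy":0,"dz":0,"gripper":-1}])

```text
clock: 7.08
tcp_pos: [0.4637, -0.015, 0.2008]
orientation: [-2.299, -2.139, 0.003]
contact_force: [-1.6, 0.2, -1.6]
grip_width: 0.0164
gripper_force: 24.7
```

Run:
```python
from h import *
go([.4703,-.0194,.2],-4.2)
o=r.get_obs();print(o["grip_width"],o["contact_force"])
s=r.grab_frame("scene");t=r.grab_frame("top")
cv2.imwrite("pics/t3f.png",t);cv2.imwrite("pics/s3f.png",s)
a=cv2.resize(t[175:305,165:335],(680,520));b=cv2.resize(s[150:330,235:385],(500,600))
cv2.imwrite("pics/s3.png",cv2.resize(np.hstack([cv2.resize(a,(440,336)),cv2.resize(b,(280,336))]),None,fx=1.1,fy=1.1))
```

```text
pos [ 0.4637 -0.015   0.2008] t 7.08 shift now-axes mm [-3.9  6.9  0.8] turn deg [-0.2  0.   0.1] shift after turn [-3.9  6.9  0.8]
0.01639131469673695 [-1.58021959  0.1720592  -1.55257351]
```

View pics/s3.png

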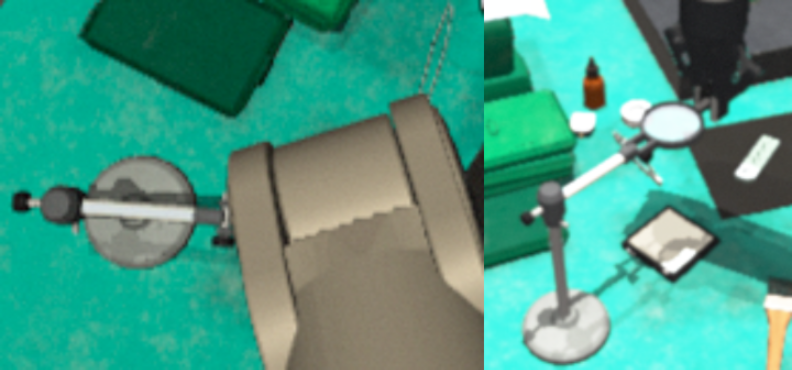

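The arm now reaches over the pad and the lens looks close to level. I'll let go, back off upward and measure it free of the hand.

Request:
step_arm(moves=[{"rx":0,"ry":0,"rz":0,"dx":0,"dy":0,"dz":0,"gripper":0},{"rx":0,"ry":0,"rz":0,"dx":0,"dy":0,"dz":0,"gripper":0},{"rx":0,"ry":0,"rz":0,"dx":0,"dy":0,"dz":-20,"gripper":0},{"rx":0,"ry":0,"rz":0,"dx":0,"dy":0,"dz":-40,"gripper":0},{"rx":0,"ry":0,"rz":0,"dx":-60,"dy":0,"dz":-10,"gripper":0},{"rx":0,"ry":0,"rz":0,"dx":-60,"dy":0,"dz":0,"gripper":0},{"rx":0,"ry":0,"rz":0,"dx":-60,"dy":0,"dz":0,"gripper":0},{"rx":0,"ry":0,"rz":0,"dx":-60,"dy":0,"dz":0,"gripper":0},{"rx":0,"ry":0,"rz":0,"dx":-30,"dy":0,"dz":0,"gripper":0}])

```text
clock: 8.3
tcp_pos: [0.4452, -0.2884, 0.2717]
orientation: [2.304, 2.134, -0.001]
contact_force: [0.1, 0.9, -0.5]
grip_width: 0.0427
gripper_force: 0.0
```

Run:
```python
from h import *
o=r.get_obs();print(o["tcp_pos"],o["clock"],o["joints"].round(2))
s=r.grab_frame("scene");t=r.grab_frame("top")
cv2.imwrite("pics/t4f.png",t);cv2.imwrite("pics/s4f.png",s)
a=cv2.resize(t[195:295,165:325],None,fx=5,fy=5,interpolation=2)[:, :800];b=cv2.resize(s[160:260,240:400],None,fx=5,fy=5,interpolation=2)
cv2.imwrite("pics/s4.png",np.vstack([cv2.resize(a,(480,300)),cv2.resize(b,(480,300))]))
```

```text
[ 0.44516291 -0.28837605  0.27168333] 8.3 [ 0.8   0.25 -0.4   1.86  0.11  1.06  0.28]
```

View pics/s4.png

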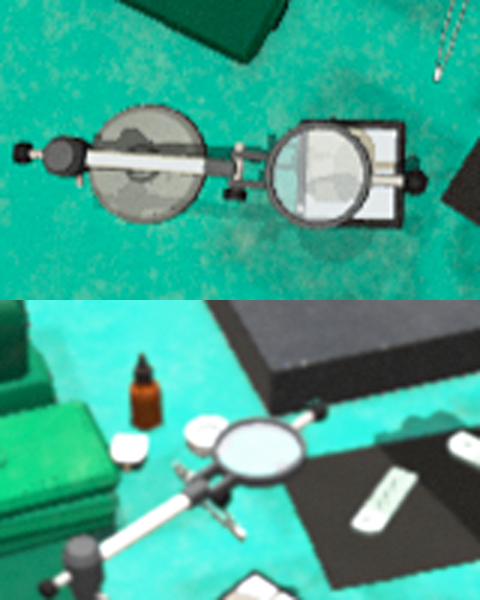

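The lens ring now sits over the pad in the top view: ring at crop (320,175), knob (415,181), post cap (65,157). In the scene half the ring is at (259,451) and the knob at (317,410).

Run:
```python
from h import *
T=lambda x,y:((x+.5)/3-.5+165,(y+.5)/3-.5+195)
S=lambda x,y:((x+.5)/3-.5+240,(y-300+.5)/3-.5+160)
k=tri(S(317,410),T(415,181));l=tri(S(259,451),T(320,175));n=tri(S(203,487),T(240,165));c=tri(S(85,553),T(65,157))
for nm,q in(("knob",k),("lens",l),("knuckle",n),("cap",c)): print(nm,q[0].round(4),q[1].round(4))
# refined: dark-blob knob centroids & ring contour
for nm,f,ctr in(("top","pics/t4f.png",T(415,181)),("scene","pics/s4f.png",S(317,410))):
    g=cv2.cvtColor(cv2.imread(f),6);x,y=map(int,ctr);w=g[y-6:y+7,x-6:x+7];m=(w<50).astype(np.uint8)
    M=cv2.moments(m,True);print(nm,ctr,(x-6+M['m10']/M['m00'],y-6+M['m01']/M['m00']),M['m00'])
d=lambda a,b:np.degrees(np.arctan2(*(a-b)[1::-1]))
print("az knob-post",d(k[0],np.array([.4875,.215,0])),"lens-knob az",d(k[0],l[0]), "tilt",np.degrees(np.arcsin((k[0][2]-n[0][2])/.12)))
print("top-view lens at z=.2",onz("top",T(320,175),.2),"scene",onz("scene",S(259,451),.2))
print("top-view knob at z=.2",onz("top",T(415,181),.2),"scene",onz("scene",S(317,410),.2))
print("knob z from TCP hist .2008-ish")
```

```text
knob [ 0.4654 -0.0173  0.202 ] 0.0024
lens [0.4716 0.0469 0.1989] 0.002
knuckle [0.4801 0.1016 0.1955] 0.0017
cap [0.4881 0.2153 0.2098] 0.0028
top (303.0, 255.0) (301.5833333333333, 255.06944444444446) 72.0
scene (345.3333333333333, 196.33333333333334) (344.54237288135596, 192.3050847457627) 59.0
az knob-post -95.42481491640967 lens-knob az -95.44061742805 tilt 3.08850351129622
top-view lens at z=.2 [0.47236547 0.04736614 0.2       ] scene [0.46983625 0.0474242  0.2       ]
top-view knob at z=.2 [ 0.46644919 -0.01652642  0.2       ] scene [ 0.46590179 -0.01995994  0.2       ]
knob z from TCP hist .2008-ish
```

Run:
```python
from h import *
for f,(x,y) in(("pics/s4f.png",(345,197)),("pics/t4f.png",(303,255))):
    g=cv2.cvtColor(cv2.imread(f),6);print(f);print("cols",x-11,"rows",y-8)
    for row in g[y-8:y+9,x-11:x+10]: print(' '.join('%3d'%v for v in row))
g=cv2.cvtColor(cv2.imread("pics/s4f.png"),6)
print("lens scene cols 308 rows 195")
for row in g[195:226,306:346:1]: print(' '.join('%3d'%v for v in row))
```

```text
pics/s4f.png
cols 334 rows 189
 39  35  40  37  39  36  40  36  39  40  39  38  37  40  39  38  38  39  39  39  39
 43  39  36  38  37  40  42  42  41  39  38  36  40  39  39  40  39  41  40  38  38
 41  39  38  39  39  41  40  41  40  37  39  38  37  38  36  40  41  36  38  37  39
 42  41  34  38  39  41  38  38  37  36  48  54  48  41  38  44  40  41  36  35  37
 39  36  38  41  43  40  43  43  46  56  66  80  67  47  44  40  39  37  42  56  73
 37  41  40  42  39  39  39  46  63  75  66  75  65  58  60  65  80  90  97 119 141
 38  38  40  37  37  36  37  43  53  62  57  61  63  60  74 111 147 161 166 171 182
 37  38  39  38  37  43  67  87  97  91  65  53  55  50  69 127 179 188 186 186 188
 47  58  76  86  85  99 133 173 191 178 111  56  46  41  64 131 186 192 190 189 188
 91 117 142 154 161 178 210 237 246 230 145  61  30  35  73 141 186 192 189 189 189
150 161 175 187 205 233 248 250 245 217 141  61  40  64 109 165 189 191 189 189 189
154 170 184 209 238 250 249 238 217 178 138 101 105 129 162 185 190 190 191 188 186
126 140 171 218 245 245 229 204 192 187 182 179 177 181 186 1
[... 6106 characters left out ...]
  85 100 106  95  72  64  66  68  65  68  65  66  66  65  67
142 129 115 130 157 147 116  91  68  54  57  83 119 150 160 143 122 108 108 107 107 106 108 114 121 140 154 160 139  90  65  66  65  66  65  65  64  66  66  68
121 101  81  86 104  96  76  61  51  47  70 128 180 189 191 182 174 168 166 166 163 161 157 155 162 171 174 175 159 109  73  64  68  69  65  67  68  65  65  66
 89  71  57  60  64  60  53  49  43  36  68 141 197 201 198 194 190 186 186 183 179 177 172 173 172 175 176 177 171 140  91  65  64  68  66  66  65  67  66  68
 67  59  58  59  50  44  44  42  33  23  62 142 198 201 200 200 197 192 191 188 183 180 176 175 174 175 177 177 176 159 114  75  65  66  66  67  68  67  66  66
```

```bash
python3 -c "
from h import *
go([.4655,-.0165,.205],-5)"
```

```text
pos [ 0.445  -0.2888  0.2715] t 8.4 shift now-axes mm [273.1  -0.9  66.1] turn deg [-0.   0.1  0.5] shift after turn [273.   -3.4  66.5]
```

The free measurement gives knob z 3 mm above the lens centre, a tilt of about 2.7°, and the lens about 2 to 3 mm short in x. I'll pinch the knob again and trim both.

Request:
step_arm(moves=[{"rx":0,"ry":0,"rz":0,"dx":50,"dy":0,"dz":0,"gripper":0},{"rx":0,"ry":0,"rz":0,"dx":60,"dy":0,"dz":0,"gripper":0},{"rx":0,"ry":0,"rz":0,"dx":60,"dy":0,"dz":0,"gripper":0},{"rx":0,"ry":0,"rz":0,"dx":60,"dy":0,"dz":0,"gripper":0},{"rx":0,"ry":0,"rz":0,"dx":42,"dy":-1,"dz":0,"gripper":0},{"rx":0,"ry":0,"rz":0.5,"dx":0,"dy":0,"dz":0,"gripper":0},{"rx":0,"ry":0,"rz":0,"dx":0,"dy":0,"dz":33,"gripper":0},{"rx":0,"ry":0,"rz":0,"dx":0,"dy":0,"dz":33,"gripper":0},{"rx":0,"ry":0,"rz":0,"dx":0,"dy":0,"dz":0,"gripper":-1},{"rx":0,"ry":0,"rz":0,"dx":0,"dy":0,"dz":0,"gripper":-1},{"rx":0,"ry":0,"rz":0,"dx":0,"dy":0,"dz":0,"gripper":-1},{"rx":0,"ry":0,"rz":0,"dx":0,"dy":0,"dz":0,"gripper":-1}], grip_force=25)

```text
clock: 9.9
tcp_pos: [0.4648, -0.0133, 0.2064]
orientation: [2.309, 2.129, 0.0]
contact_force: [-1.9, -2.2, -1.0]
grip_width: 0.0159
gripper_force: 24.5
```

Request:
step_arm(moves=[{"rx":0,"ry":0,"rz":0,"dx":0,"dy":1.5,"dz":2.5,"gripper":-1},{"rx":0,"ry":0,"rz":0,"dx":0,"dy":1.5,"dz":2.5,"gripper":-1},{"rx":0,"ry":0,"rz":0,"dx":0,"dy":0,"dz":0,"gripper":-1},{"rx":0,"ry":0,"rz":0,"dx":0,"dy":0,"dz":0,"gripper":-1}])

```text
clock: 10.4
tcp_pos: [0.468, -0.0136, 0.2007]
orientation: [2.309, 2.129, 0.0]
contact_force: [-0.9, -4.5, -0.1]
grip_width: 0.0157
gripper_force: 24.5
```

Request:
step_arm(moves=[{"rx":0,"ry":0,"rz":0,"dx":0,"dy":0,"dz":0,"gripper":0},{"rx":0,"ry":0,"rz":0,"dx":0,"dy":0,"dz":0,"gripper":0},{"rx":0,"ry":0,"rz":0,"dx":0,"dy":0,"dz":-20,"gripper":0},{"rx":0,"ry":0,"rz":0,"dx":0,"dy":0,"dz":-40,"gripper":0},{"rx":0,"ry":0,"rz":0,"dx":-60,"dy":0,"dz":-10,"gripper":0},{"rx":0,"ry":0,"rz":0,"dx":-60,"dy":0,"dz":0,"gripper":0},{"rx":0,"ry":0,"rz":0,"dx":-60,"dy":0,"dz":0,"gripper":0},{"rx":0,"ry":0,"rz":0,"dx":-60,"dy":0,"dz":0,"gripper":0},{"rx":0,"ry":0,"rz":0,"dx":0,"dy":0,"dz":0,"gripper":0}])

```text
clock: 11.52
tcp_pos: [0.4471, -0.2573, 0.2704]
orientation: [2.318, 2.12, -0.001]
contact_force: [0.1, -0.1, -0.2]
grip_width: 0.0425
gripper_force: 0.0
```

Run:
```python
from h import *
s=r.grab_frame("scene");t=r.grab_frame("top")
cv2.imwrite("pics/t5f.png",t);cv2.imwrite("pics/s5f.png",s)
def win(f,x,y):
    g=cv2.cvtColor(f,6);print("cols",x-9,"rows",y-8)
    for row in g[y-8:y+9,x-9:x+9]: print(' '.join('%3d'%v for v in row))
win(s,345,197);win(t,303,255)
# optical-flow of lens & knob between before/after
for n,a,b,pts in(("scene","pics/s4f.png",s,[(345.3,196.3),(325.8,210)]),("top","pics/t4f.png",t,[(303,255.1),(271.3,253)])):
    a=cv2.imread(a)
    for (x,y),h in zip(pts,(7,20)):
        x0,y0=int(x),int(y);T=a[y0-h:y0+h,x0-h:x0+h];m=cv2.matchTemplate(b[y0-h-6:y0+h+6,x0-h-6:x0+h+6],T,5);print(n,(x,y),np.array(cv2.minMaxLoc(m)[3])-6,m.max())
# scale: blob of whole bar and frosted end
K=cv2.cvtColor(t,cv2.COLOR_BGR2HSV);m=((K[...,1]<60)&(K[...,2]>90)).astype(np.uint8);m[:,:370]=0;m[:240]=0;m[330:]=0;m[:,450:]=0
for c in cv2.findContours(m,0,2)[0]:
    if cv2.contourArea(c)>100: print(cv2.minAreaRect(c),cv2.contourArea(c))
P=proj("top",[[.36,-.258,.011],[.4028,-.2596,.011]]);print(P)
go([.363,-.258,.12],-92.5)
```

```text
cols 336 rows 189
 41  39  39  37  41  39  38  39  38  40  41  41  39  37  40  42  39  38
 37  40  39  37  42  40  41  39  37  36  37  39  39  39  39  40  38  36
 39  38  37  41  39  44  40  39  38  38  37  41  40  41  41  37  35  34
 39  41  41  40  40  40  36  36  37  42  39  37  37  39  41  39  39  36
 37  36  41  39  39  39  38  47  54  49  40  37  39  38  38  38  44  58
 38  41  36  37  41  46  58  67  80  67  49  43  43  57  79  89  99 117
 38  39  38  36  43  63  75  68  73  67  57  63  84 121 147 162 164 173
 38  39  39  45  46  54  61  58  65  63  58  80 125 170 186 187 186 185
 76  87  86  93 101 101  93  69  54  54  51  77 135 184 193 190 190 189
141 153 159 171 193 198 185 130  68  45  42  70 138 185 193 191 190 188
177 185 203 230 248 247 235 177  87  34  39  78 143 186 191 190 190 188
197 218 239 249 250 242 217 152  74  41  70 117 170 189 190 190 191 189
219 247 250 246 233 205 173 134 106 108 140 174 186 190 189 190 190 190
195 235 237 221 191 181 184 180 179 180 184 190 191 190 189 189 189 190
145 178 189 183 181 184 191 195 195 195 192 192 190 190 188 189 189 189
12
[... 1136 characters left out ...]
108 107 106 107 109 106 119 113
229 236 124  46  48  54 113 121 110 118 111 108 111 112 107 124 124 108
228 239 122  39  40  56 114 117 110 108 107 111 111 108 110 131 124 120
228 237 123  49  38  59 123 125 121 112 110 109 115 111 107 114 115 131
scene (345.3, 196.3) [-1  1] 0.9860564
scene (325.8, 210) [0 0] 0.97984827
top (303, 255.1) [ 0 -2] 0.94937575
top (271.3, 253) [ 0 -1] 0.93599117
((404.56683349609375, 279.0377197265625), (62.188987731933594, 12.12738037109375), 88.49256896972656) 677.0
[[405.03420667 296.34388561]
 [404.57437422 278.65634548]]
pos [ 0.4484 -0.2522  0.2705] t 11.62 shift now-axes mm [-12.9 -84.7 150.5] turn deg [-0.  -0.  87.8] shift after turn [-85.1   9.6 150.5]
```

Run:
```python
from h import *
for n,a,b in(("old",(345.3,196.3),(303.1,255.1)),("new",(344.2,197.3),(302.8,253.6))):
    k=tri(a,b);print(n,k[0].round(4),k[1])
f=cv2.imread("pics/s5f.png");g=cv2.cvtColor(f,6)
```

```text
old [ 0.4654 -0.0174  0.202 ] 0.0020284069091385777
new [ 0.4683 -0.0168  0.198 ] 0.002417429202771603
```

Knob now measures 0.198 against a lens centre of about 0.197, so the tilt is about 1°, and the lens is at about (0.474, 0.047), over the pad. On to the long scale.

Request:
step_arm(moves=[{"rx":0,"ry":0,"rz":0,"dx":-6,"dy":-42,"dz":40,"gripper":0.3},{"rx":0,"ry":0,"rz":0,"dx":-7,"dy":-42.5,"dz":40,"gripper":0.3},{"rx":0,"ry":0,"rz":9.8,"dx":0,"dy":0,"dz":0,"gripper":0.3},{"rx":0,"ry":0,"rz":9.8,"dx":0,"dy":0,"dz":0,"gripper":0.3},{"rx":0,"ry":0,"rz":9.8,"dx":0,"dy":0,"dz":0,"gripper":0.3},{"rx":0,"ry":0,"rz":9.8,"dx":0,"dy":0,"dz":0,"gripper":0.3},{"rx":0,"ry":0,"rz":9.8,"dx":0,"dy":0,"dz":0,"gripper":0.3},{"rx":0,"ry":0,"rz":9.8,"dx":0,"dy":0,"dz":0,"gripper":0.3},{"rx":0,"ry":0,"rz":9.8,"dx":0,"dy":0,"dz":0,"gripper":0.3},{"rx":0,"ry":0,"rz":9.8,"dx":0,"dy":0,"dz":0,"gripper":0.3},{"rx":0,"ry":0,"rz":9,"dx":0,"dy":0,"dz":0,"gripper":0.3},{"rx":0,"ry":0,"rz":0,"dx":0,"dy":0,"dz":50,"gripper":0.3},{"rx":0,"ry":0,"rz":0,"dx":0,"dy":0,"dz":50,"gripper":0.3},{"rx":0,"ry":0,"rz":0,"dx":0,"dy":0,"dz":15,"gripper":0.3},{"rx":0,"ry":0,"rz":0,"dx":0,"dy":0,"dz":0,"gripper":0.3}])

```text
clock: 13.5
tcp_pos: [0.3634, -0.2575, 0.0756]
orientation: [-3.14, 0.053, 0.001]
contact_force: [0.5, -0.8, 0.3]
grip_width: 0.0554
gripper_force: 0.0
```

```bash
python3 -c "
from h import *
go([.3628,-.2585,.026],-92.1)
print(r.get_obs()['joints'].round(2),r.get_obs()['contact_force'])"
```

```text
pos [ 0.3634 -0.2575  0.0756] t 13.5 shift now-axes mm [-0.5  1.  49.6] turn deg [-0.1  0.1  0.2] shift after turn [-0.6  1.  49.6]
[ 0.62  0.39 -0.17  2.22  0.12  0.54 -1.25] [ 0.45660297 -0.76815058  0.28156231]
```

Request:
step_arm(moves=[{"rx":0,"ry":0,"rz":0,"dx":0,"dy":1,"dz":25,"gripper":0.3},{"rx":0,"ry":0,"rz":0,"dx":0,"dy":0,"dz":18,"gripper":0.1},{"rx":0,"ry":0,"rz":0,"dx":0,"dy":0,"dz":6.5,"gripper":0},{"rx":0,"ry":0,"rz":0,"dx":0,"dy":0,"dz":0,"gripper":0}], grip_force=45)

```text
clock: 14.0
tcp_pos: [0.3638, -0.2599, 0.0271]
orientation: [3.14, -0.055, 0.002]
contact_force: [-0.2, -1.0, 0.2]
grip_width: 0.0427
gripper_force: 0.0
```

Request:
step_arm(moves=[{"rx":0,"ry":0,"rz":0,"dx":0,"dy":0,"dz":0,"gripper":-1},{"rx":0,"ry":0,"rz":0,"dx":0,"dy":0,"dz":0,"gripper":-1},{"rx":0,"ry":0,"rz":0,"dx":0,"dy":0,"dz":0,"gripper":-1},{"rx":0,"ry":0,"rz":0,"dx":0,"dy":0,"dz":0,"gripper":-1}], grip_force=45)

```text
clock: 14.5
tcp_pos: [0.3638, -0.26, 0.0275]
orientation: [3.14, -0.055, 0.003]
contact_force: [-1.5, 0.5, 6.8]
grip_width: 0.0263
gripper_force: 43.8
```

The scale is gripped (26 mm, 44 N). Next I lift, move clear and turn it half round.

Request:
step_arm(moves=[{"rx":0,"ry":0,"rz":0,"dx":0,"dy":0,"dz":-15,"gripper":-1},{"rx":0,"ry":0,"rz":0,"dx":0,"dy":0,"dz":-35,"gripper":-1},{"rx":0,"ry":0,"rz":0,"dx":0,"dy":0,"dz":-35,"gripper":-1},{"rx":0,"ry":0,"rz":0,"dx":20,"dy":-10,"dz":-25,"gripper":-1},{"rx":0,"ry":0,"rz":0,"dx":30,"dy":-14,"dz":-8,"gripper":-1},{"rx":0,"ry":0,"rz":0,"dx":30,"dy":-14,"dz":0,"gripper":-1},{"rx":0,"ry":0,"rz":0,"dx":15,"dy":-5,"dz":0,"gripper":-1}])

```text
clock: 15.38
tcp_pos: [0.461, -0.219, 0.1454]
orientation: [3.141, -0.052, 0.003]
contact_force: [0.2, -0.4, -0.3]
grip_width: 0.0263
gripper_force: 44.8
```

Request:
step_arm(moves=[{"rx":0,"ry":0,"rz":-5,"dx":0,"dy":0,"dz":0,"gripper":-1},{"rx":0,"ry":0,"rz":-9,"dx":0,"dy":0,"dz":0,"gripper":-1},{"rx":0,"ry":0,"rz":-9,"dx":0,"dy":0,"dz":0,"gripper":-1},{"rx":0,"ry":0,"rz":-9,"dx":0,"dy":0,"dz":0,"gripper":-1},{"rx":0,"ry":0,"rz":-9,"dx":0,"dy":0,"dz":0,"gripper":-1},{"rx":0,"ry":0,"rz":-9,"dx":0,"dy":0,"dz":0,"gripper":-1},{"rx":0,"ry":0,"rz":-9,"dx":0,"dy":0,"dz":0,"gripper":-1},{"rx":0,"ry":0,"rz":-9,"dx":0,"dy":0,"dz":0,"gripper":-1},{"rx":0,"ry":0,"rz":-9,"dx":0,"dy":0,"dz":0,"gripper":-1},{"rx":0,"ry":0,"rz":-9,"dx":0,"dy":0,"dz":0,"gripper":-1},{"rx":0,"ry":0,"rz":-9,"dx":0,"dy":0,"dz":0,"gripper":-1},{"rx":0,"ry":0,"rz":-9,"dx":0,"dy":0,"dz":0,"gripper":-1},{"rx":0,"ry":0,"rz":-9,"dx":0,"dy":0,"dz":0,"gripper":-1},{"rx":0,"ry":0,"rz":-9,"dx":0,"dy":0,"dz":0,"gripper":-1},{"rx":0,"ry":0,"rz":-9,"dx":0,"dy":0,"dz":0,"gripper":-1},{"rx":0,"ry":0,"rz":-9,"dx":0,"dy":0,"dz":0,"gripper":-1},{"rx":0,"ry":0,"rz":-9,"dx":0,"dy":0,"dz":0,"gripper":-1},{"rx":0,"ry":0,"rz":-9,"dx":0,"dy":0,"dz":0,"gripper":-1},{"rx":0,"ry":0,"rz":-9,"dx":0,"dy":0,"dz":0,"gripper":-1},{"rx":0,"ry":0,"rz":-9,"dx":0,"dy":0,"dz":0,"gripper":-1}])

```text
clock: 17.88
tcp_pos: [0.4584, -0.2209, 0.1443]
orientation: [-0.158, -3.136, 0.002]
contact_force: [0.2, 0.6, -0.4]
grip_width: 0.0261
gripper_force: 44.8
```

```bash
python3 -c "
from h import *
go([.5726,-.15,.1365],85)
go([.5726,.0379,.1365],85)
o=r.get_obs();print(o['joints'].round(2),o['contact_force'],o['grip_width'],o['gripper_force'])"
```

```text
pos [ 0.4584 -0.2209  0.1443] t 17.88 shift now-axes mm [-106.5   82.     7.5] turn deg [-0.1 -0.1 -0.8] shift after turn [-107.6   80.6    7.8]
pos [ 0.4584 -0.2209  0.1443] t 17.88 shift now-axes mm [-87.6 269.    7.3] turn deg [-0.1 -0.1 -0.8] shift after turn [-91.3 267.8   7.8]
[ 1.04  0.5  -0.89  2.    0.51  0.88  1.34] [ 0.18405063  0.59516435 -0.43884699] 0.026075484603741667 44.83652114868164
```

Request:
step_arm(moves=[{"rx":0,"ry":0,"rz":-0.8,"dx":0,"dy":0,"dz":0,"gripper":-1},{"rx":0,"ry":0,"rz":0,"dx":-25,"dy":19,"dz":0,"gripper":-1},{"rx":0,"ry":0,"rz":0,"dx":-30,"dy":22,"dz":0,"gripper":-1},{"rx":0,"ry":0,"rz":0,"dx":-30,"dy":22,"dz":0,"gripper":-1},{"rx":0,"ry":0,"rz":0,"dx":-22.6,"dy":17.6,"dz":0,"gripper":-1},{"rx":0,"ry":0,"rz":0,"dx":1.3,"dy":17.2,"dz":0,"gripper":-1},{"rx":0,"ry":0,"rz":0,"dx":2,"dy":25,"dz":0,"gripper":-1},{"rx":0,"ry":0,"rz":0,"dx":2,"dy":25,"dz":0,"gripper":-1},{"rx":0,"ry":0,"rz":0,"dx":2,"dy":25,"dz":2,"gripper":-1},{"rx":0,"ry":0,"rz":0,"dx":2,"dy":25,"dz":2,"gripper":-1},{"rx":0,"ry":0,"rz":0,"dx":2,"dy":25,"dz":2,"gripper":-1},{"rx":0,"ry":0,"rz":0,"dx":2,"dy":20,"dz":1,"gripper":-1},{"rx":0,"ry":0,"rz":0,"dx":2,"dy":15,"dz":0.8,"gripper":-1},{"rx":0,"ry":0,"rz":0,"dx":1,"dy":10,"dz":0,"gripper":-1},{"rx":0,"ry":0,"rz":0,"dx":0,"dy":0,"dz":0,"gripper":-1}])

```text
clock: 19.75
tcp_pos: [0.5747, 0.0389, 0.1365]
orientation: [0.142, 3.138, -0.0]
contact_force: [-0.1, 0.7, 0.1]
grip_width: 0.0265
gripper_force: 44.9
```

Run:
```python
from h import *
go([.5726,.0379,.1365],85)
o=r.get_obs();print(o['joints'].round(2),o['contact_force'],o['grip_width'])
s=r.grab_frame("scene");t=r.grab_frame("top")
cv2.imwrite("pics/s6f.png",s);cv2.imwrite("pics/t6f.png",t)
a=cv2.resize(t[195:295,215:335],(480,400),interpolation=2);b=cv2.resize(s[170:270,260:340],(320,400),interpolation=2)
cv2.imwrite("pics/s6.png",np.hstack([a,b]))
print(proj("scene",[[.474,.0465,.2],[.474,.0465,.12],[.468,-.0165,.2]]),proj("top",[[.474,.0465,.2],[.474,.0465,.12]]))
```

```text
pos [0.5747 0.0389 0.1365] t 19.75 shift now-axes mm [ 2.  -1.2 -0. ] turn deg [-0.   0.  -0.2] shift after turn [ 2.  -1.2 -0. ]
[ 0.47  0.61 -0.86  1.85  0.57  0.95  0.83] [-0.08837283  0.71284568  0.09478812] 0.026521285837644085
[[324.83426098 209.05226966]
 [324.94564112 234.72696418]
 [343.73251304 196.69514898]] [[271.75209495 252.17170933]
 [276.14694125 252.78869592]]
```

View pics/s6.png

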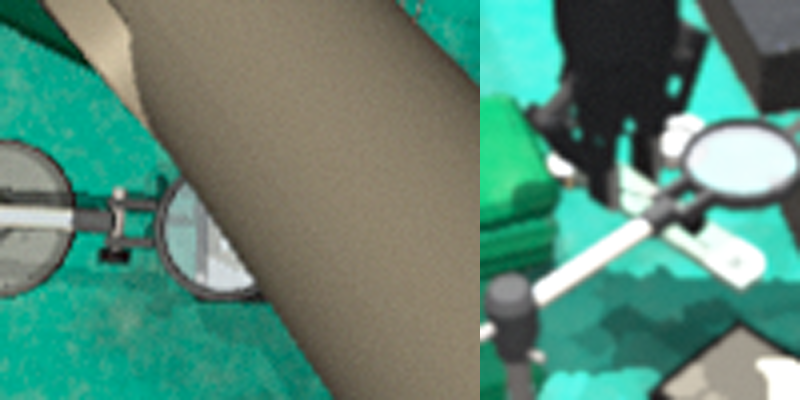

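The picture shows the frosted end under the lens with the glass clear of the ring. In the scene half the end edge runs from about (765,258) to (745,288), i.e. its centre is near scene pixel (328.5,238).

Request:
step_arm(moves=[{"rx":0,"ry":0,"rz":0,"dx":2,"dy":-1,"dz":0,"gripper":-1},{"rx":0,"ry":0,"rz":0,"dx":0,"dy":0,"dz":0,"gripper":-1}])

```text
clock: 20.1
tcp_pos: [0.5725, 0.0368, 0.1363]
orientation: [-0.145, -3.138, 0.001]
contact_force: [-0.2, 0.5, -1.4]
grip_width: 0.0265
gripper_force: 44.9
```

Run:
```python
from h import *
go([.5726,.0379,.1365],85)
S=lambda x,y:((x-480+.5)/4-.5+260,(y+.5)/4-.5+170)
for p in((765,258),(745,288),(755,273)): print(onz("scene",S(*p),.12).round(4))
print("expected end",np.array([.474,.0465])+.015*np.array([-.996,.087]))
s=r.grab_frame("scene");cv2.imwrite("pics/s7f.png",s)
# frosted blob
h=cv2.cvtColor(s,cv2.COLOR_BGR2HSV);m=((h[...,1]<70)&(h[...,2]>200)).astype(np.uint8)
k=np.zeros_like(m);k[218:246,306:336]=1;m*=k
for c in cv2.findContours(m,0,2)[0]:
    if cv2.contourArea(c)>15:
        print(cv2.contourArea(c),[onz("scene",p,.12).round(3)[:2].tolist() for p in cv2.approxPolyDP(c,1.2,True)[:,0].astype(float)])
```

```text
pos [0.5725 0.0368 0.1363] t 20.1 shift now-axes mm [ 0.   1.1 -0.2] turn deg [-0.  -0.  -0.3] shift after turn [ 0.   1.1 -0.2]
[0.4643 0.0359 0.12  ]
[0.4575 0.0633 0.12  ]
[0.4609 0.0498 0.12  ]
expected end [0.45906  0.047805]
179.5 [[0.525, 0.053], [0.46, 0.063], [0.456, 0.046], [0.467, 0.033], [0.509, 0.03], [0.507, 0.048]]
```

```bash
python3 -c "
from bench import r
print(r.hand_in())"
```

```text
the job is handed in; nothing more can be done
None
```

The job is handed in at about 20 s on the robot's clock: the lens is over the light pad and about 1° off level, and the long scale's label is held under it, within about 2 mm of centre and 80 mm below by my measurements. I don't have the judge's result.

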